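# Fetch the tape roll from behind the others

### The job

The wide tape roll at the back of the rack's arm is needed in the desk tape dispenser. Take off the two rolls in front of it and put both in the empty blue tin for the moment, drop the wide roll into the dispenser so that it rests on both rollers between the cheeks, then hang the other two back on the arm, each in the place where it hung before. Leave the glue stick, the thread spool and the pin case where they are.

Things in the scene. Friction and masses are not known exactly. Their poses are not given: they have to be found in the camera images.
- tape_rack: tape rack, fixed: steel base 210 x 80 x 10 mm, post 165 mm high at its back end (x = +85 mm) and one level arm, a round bar 10 mm thick, from the post towards -x (the robot's side). Origin: underside of the base, below the arm; the arm's centre line is at y = 0, z = 135 mm. Its tip, x = -108 to -123 mm, is turned up, top 148 mm high: rolls come off and go on only over the tip, lifted 16 mm
- roll_narrow: narrow roll of cream paper tape: 18 mm wide, 58 mm outer diameter, 34 mm hole, 40 g. Origin: its centre; own x axis = roll axis. Hangs on the arm at the front (rack x about -75 mm) or middle (-27 mm) place, centre at z = 123 mm in the rack's frame. With its centre at z = 139 mm it passes the tip with 8 mm to spare up and down, 12 mm sideways. Stands on its rim without rolling if let go gently
- roll_medium: middling, part-used roll of the same tape: 26 mm wide, 52 mm outer diameter, 34 mm hole, 40 g. Origin, axes and behaviour as for the narrow roll. Hangs at the middle or front place of the arm
- roll_wide: wide roll of the same tape: 38 mm wide, 60 mm outer diameter, 34 mm hole, 90 g. Origin, axes and behaviour as for the narrow roll. Always hangs at the back place (rack x about +24 mm), next to the post
- dispenser: grey weighted desk tape dispenser, fixed: base 152 x 68 x 14 mm; two steel rollers 12 mm thick along y at x = -18 and +18 mm, axes 22 mm high, between upright cheeks (inner faces y = -30 and +30 mm, 56 mm long in x, tops 64 mm high); cutter block at the front end, x = -81 to -98 mm, 46 mm high. Origin: underside, below the middle of the rollers; -x is the cutter end
- dispenser_seat (a point): centre of the wide roll when it rests on both rollers: 53 mm above the dispenser's underside, midway between rollers and cheeks; axes as the dispenser's. The roll's axis lies along the dispenser's y
- blue_tin: empty open blue sewing tin, fixed, 262 mm along its x, 192 mm along its y, rim 85 mm high, walls 2 mm; a dark felt lining makes a flat floor 34 mm above the underside, 254 x 184 mm. Origin: centre of the underside. (Behind the work, fixed, stands a grey drawer unit 207 mm high, x = 0.55 to 0.73 m, y = -0.10 to 0.10 m in the room: pass over it or in front of it)
- glue_stick: bystander: green and white glue stick standing upright, 24 mm thick, 86 mm high; origin at the centre of its foot
- thread_spool: bystander: small blue thread spool standing upright, 31 mm thick, 56 mm high; origin at the centre of its foot
- pin_case: bystander: closed clear yellow pin case, 48 x 89 mm, 31 mm high; origin at the centre of its underside
Things that resemble listed ones, but are neither listed nor needed, are in the scene too. Leave any orange look-alike of the roll_narrow alone.

How it is judged (in metres and radians):
On the way, in this order (a step that is already met when the one before it is completed fails the run):
1. the narrow and the medium roll are both in the blue tin, let go (x of roll_narrow in the frame of blue_tin between -0.12 and 0.12 m and y of roll_narrow in the frame of blue_tin between -0.085 and 0.085 m and z of roll_narrow in the frame of blue_tin between 0.035 and 0.08 m and x of roll_medium in the frame of blue_tin between -0.12 and 0.12 m and y of roll_medium in the frame of blue_tin between -0.085 and 0.085 m and z of roll_medium in the frame of blue_tin between 0.035 and 0.08 m and contact force between each of roll_narrow, roll_medium and the arm below 0.05 N and contact force between each of roll_narrow, roll_medium and the fingers below 0.05 N), for 0.2 s.
2. the wide roll rests on the rollers of the dispenser between its cheeks, let go (x of roll_wide in the frame of dispenser_seat between -0.007 and 0.007 m and y of roll_wide in the frame of dispenser_seat between -0.012 and 0.012 m and z of roll_wide in the frame of dispenser_seat between -0.005 and 0.005 m and angle between the x axis of roll_wide and the y axis of dispenser, either way round below 0.25 rad and contact force between roll_wide and the arm below 0.05 N and contact force between roll_wide and the fingers below 0.05 N), for 0.2 s.
At the end, for the whole second after the job is handed in: Wide roll rests on both dispenser rollers (centre within 7 mm along, 12 mm across, 5 mm in height of the seat, axis within 0.25 rad of its y); narrow and medium roll hang on the arm again, each within 15 mm of where it hung, axis within 0.25 rad of the arm; all let go, at rest (all of step 2 and distance of each of roll_narrow, roll_medium from where it was at the start of the episode below 0.015 m and angle between the x axis of each of roll_narrow, roll_medium and the x axis of tape_rack, either way round below 0.25 rad and linear speed of each of roll_narrow, roll_medium, roll_wide below 0.02 m/s and angular speed of each of roll_narrow, roll_medium, roll_wide below 0.2 rad/s and contact force between each of roll_narrow, roll_medium and the arm below 0.05 N and contact force between each of roll_narrow, roll_medium and the fingers below 0.05 N); the robot touches nothing.
It fails at once if the glue stick is pushed more than 25 mm or tipped (distance of glue_stick from where it was at the start of the episode above 0.025 m or angle between glue_stick's own z axis and vertical above 0.5 rad).
It fails at once if the thread spool is pushed more than 25 mm or tipped (distance of thread_spool from where it was at the start of the episode above 0.025 m or angle between thread_spool's own z axis and vertical above 0.5 rad).
It fails at once if the pin case is pushed more than 25 mm or tipped (distance of pin_case from where it was at the start of the episode above 0.025 m or angle between pin_case's own z axis and vertical above 0.5 rad).
It also fails if it takes over 128 s, if anything falls off the work surface, if the arm or the gripper's body presses on something with over 40 N, if the wrist force passes 120 N, or if a joint passes its speed limit or range.

### The arm

A 6-joint arm with a two-finger parallel gripper is mounted at the origin on a cart in front of the work surface, level with it; the furniture and walls round the work are solid. World frame = base frame: x ahead of the robot, y to its left, z up, the work surface at z = 0. Lengths are in mm, angles in rad, forces in N, time in s.
With the tool pointing down it reaches from about 275 to 750 mm from the base axis. Payload 10.2 kg.
Tool frame: the origin (TCP) lies at the very end of the fingers, on their centre line; the grasp point (between the pads) lies 19 mm behind it; z points along the fingers, y is the line along which they close (so a half turn about z gives the same grasp; the last joint's range is limited). The gripper opens to 85 mm and grips with 20 to 120 N. Pads are 22 mm wide; open, the fingers measure 114 mm over their backs; the gripper's body (76 mm by 85 mm) begins 54 mm behind the grasp point. The pads swing forward as they close: fully open they stand 13 mm farther back than shut.
Start: joints at [-1.402, 0.313, 1.498, -0, 1.331, -0.223], TCP at [200.461, -485.228, 192.194] pointing down, gripper open.
Joint ranges: [-2.94, 2.94], [-0.97, 2.17], [0.19, 2.56], [-1.23, 4.37], [0.02, 3.11], [-2.88, 2.88]. Speed limits (rad/s): [2.39, 2.39, 3.01, 3.14, 3.14, 3.14].

### API

Orientations are given as a unit quaternion [w, x, y, z].
In Python, from rig import * gives the robot as it stands. The module is installed in compiled form; this text tells all that it offers.
- The arm moves only by the shell command python3 -m crank 'ROWS' [FORCE]. ROWS is JSON, a list that holds one entry, the list of rows, each a list of 7 numbers: the shift along the tool's x, y, z in units of 25 mm (1.0 is 25 mm), then the turn, a rotation vector about the tool's x, y, z in units of 8 degrees (1.0 is 8 degrees), then the finger opening in mm, from 0 to 85.4. A call has exactly 8 rows; each row shifts and turns the commanded pose from where the row before left it, along the tool's axes as they then stand; what a row does not reach is not made up. A row lasts 1/10 s, in which the tool goes at most 50 mm and 8.59 degrees, less where a joint would pass 70% of its speed; a pose out of reach is approached as far as the arm can. A call is refused whole if a number of a shift passes 1 or a number of a turn 1, either way. A call with a gripper value outside its range is refused whole. The fingers move at their own pace and stop on an object; FORCE is the grip in N (left out, the last holds). Time passes only in rows, so rows that do not move let the fingers close, or fill a call up. It gives the time, the measured TCP pose, the force, the opening and the grip force at its end, in the units of the state.
- sense(): the state, without advancing time (a new reading comes with each control period).
- capture(name): name is "side" or "top" or "wrist"; returns the picture (400x640x3 uint8, blue, green, red); there is no depth.
- camera_model(name): a dict with "fx", "fy", "cx", "cy" (pixels), "world_from_camera" (4x4, takes a point from camera to world coordinates); the wrist camera has in their place "T_tool_cam" (4x4, takes a point from camera to tool coordinates, whose origin is the TCP and whose axes are the flange's). Camera axes: x right, y up, looking along -z (the intrinsics and any distortion apply to the point x, -y, -z); pixel columns grow to the right and rows downward; lengths in mm; the calibration is good to about 2 mm. The wrist camera is an equidistant fisheye: a pixel r from the principal point sees the ray r / f radians off the axis. A picture is of the moment at which its call begins: read the wrist's pose just before it. camera_model takes no time and is no camera call.
- finish_job(): hands the job in; it is judged then, once.
The state is a dict: "time_s": time; "joints": joint angles; "dq": joint speeds; "tau": joint torques, N m; "eef_pos": TCP position; "ee_rot": TCP orientation; "force": force on the tool from outside, world axes, zero at the start; "wrist_torque": the same for the moment, N m; "grip_width": opening from 0.0 (shut) to 1.0 (fully open); "grip_force": force on a finger pad.
Only numpy, scipy, OpenCV 4.12 (cv2) and the standard library are available. Lean on these libraries where they do the work, as an engineer would, in place of code of your own. Each camera call takes 0.05 s, during which the arm holds its last target. There are 200 camera calls.

## Working session

There is one attempt and no reset: what is moved stays moved. The work goes in short steps, Python scripts to look and compute and a shell command to move; the robot and the scene stay as the last step left them, time stands still between calls to the robot, and variables do not carry over. Pictures are saved under pics/ and viewed, at most 14 in all, crops included, and the job is handed in when it is done.

```bash
mkdir -p pics; python3 - <<'E'
from rig import *
import cv2, numpy as np
s=sense(); print(s)
for n in ("side","top","wrist"):
    im=capture(n); cv2.imwrite(f"pics/{n}0.png",im)
    m=camera_model(n); print(n,{k:(np.round(v,4).tolist() if not isinstance(v,(str,)) else v) for k,v in m.items()})
E
```

```text
{'time_s': 0.0, 'joints': array([-1.40234375e+00,  3.13488230e-01,  1.49841742e+00, -3.29103146e-05,
        1.33100798e+00, -2.23408096e-01]), 'dq': array([ 0.00025335, -0.00112117,  0.00086732, -0.00130436,  0.00173228,
        0.00106141]), 'tau': array([-1.38676121e-03, -4.12271118e+01, -2.59742206e+01, -2.58500759e-04,
        4.19580916e-03,  1.10193344e-05]), 'eef_pos': array([ 200.42590847, -484.90878497,  191.62295169]), 'ee_rot': array([-6.60679181e-04,  9.80866000e-01,  1.94682958e-01,  2.17075602e-06]), 'force': array([-0.60636579,  0.27550985,  0.21982075]), 'wrist_torque': array([ 0.00063339,  0.01168404, -0.00957228]), 'grip_force': 0.0, 'grip_width': 1.001307131035337}
side {'fx': 404.5906, 'fy': 404.5906, 'cx': 313.8701, 'cy': 200.1812, 'world_from_camera': [[-0.9839, 0.057, -0.1692, 379.8296], [-0.1774, -0.4207, 0.8897, 986.2482], [-0.0205, 0.9054, 0.424, 545.6693], [0.0, 0.0, 0.0, 1.0]]}
top {'fx': 375.2551, 'fy': 375.2551, 'cx': 316.1777, 'cy': 197.6667, 'world_from_camera': [[-0.0026, 0.9976, -0.0688, 486.4271], [-0.9995, -0.0048, -0.032, 17.2927], [-0.0323, 0.0687, 0.9971, 1031.9942], [0.0, 0.0, 0.0, 1.0]]}
wrist {'fx': 309.7069, 'fy': 309.7069, 'cx': 314.2303, 'cy': 202.2002, 'T_tool_cam': [[0.0, 0.9573, 0.2892, 73.5108], [1.0, 0.0002, -0.0005, -0.0272], [-0.0005, 0.2892, -0.9573, -181.7752], [0.0, 0.0, 0.0, 1.0]]}
```

View pics/top0.png

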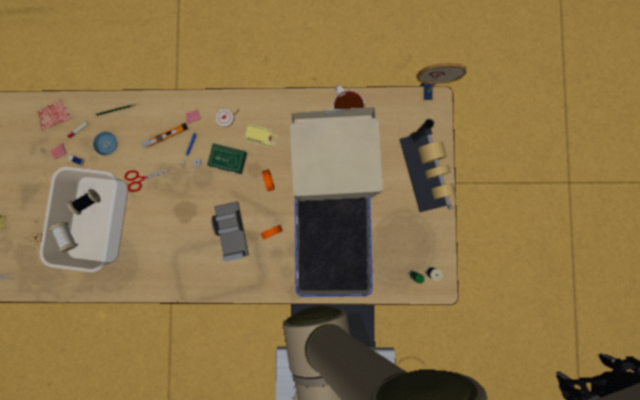

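View pics/side0.png

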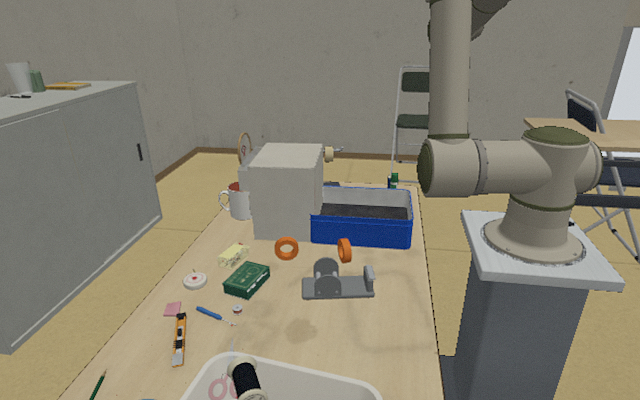

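```bash
python3 - <<'E'
import cv2, numpy as np
t=cv2.imread("pics/top0.png")
a=cv2.resize(t[110:290,380:470],None,fx=5,fy=5,interpolation=cv2.INTER_CUBIC)[:,:]
b=cv2.resize(t[110:290,190:380],None,fx=4,fy=4,interpolation=cv2.INTER_CUBIC)
a=cv2.resize(t[115:215,390:470],None,fx=6,fy=6,interpolation=cv2.INTER_CUBIC)
cv2.imwrite("pics/rack.png",a)
b=cv2.resize(t[190:290,200:300],None,fx=5,fy=5,interpolation=cv2.INTER_CUBIC)
cv2.imwrite("pics/disp.png",b)
E
```

```text
(no output)
```

View pics/rack.png

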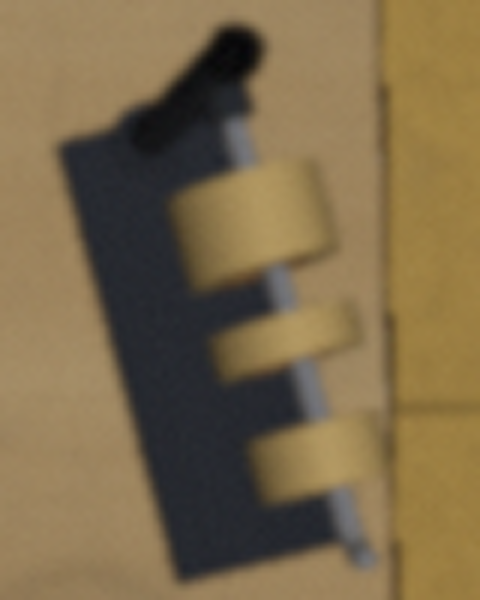

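View pics/disp.png

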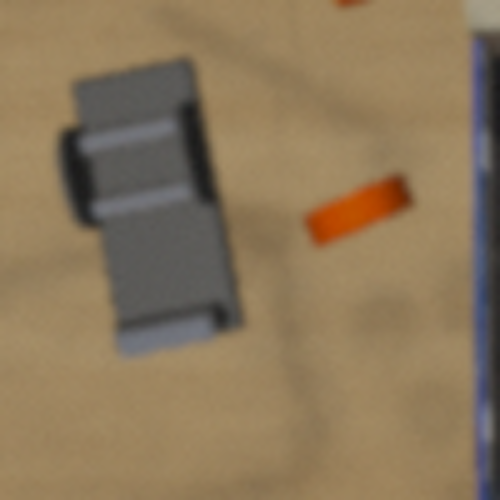

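View pics/wrist0.png

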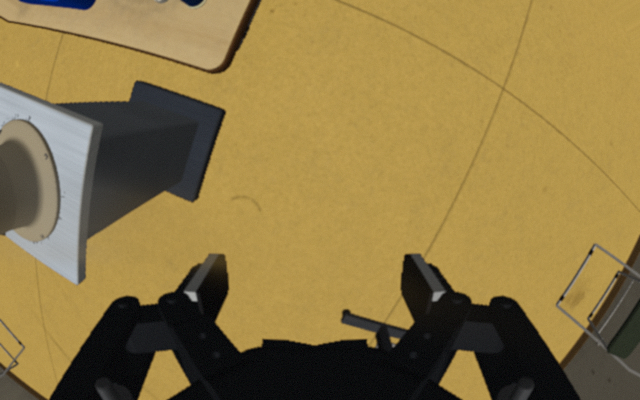

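```bash
cat > h.py <<'E'
import numpy as np, cv2
from rig import *
from scipy.optimize import least_squares
def proj(n,P):
    m=camera_model(n); T=np.linalg.inv(m["world_from_camera"]); P=np.atleast_2d(P)
    c=P@T[:3,:3].T+T[:3,3]
    return np.c_[m["cx"]+m["fx"]*c[:,0]/-c[:,2], m["cy"]-m["fy"]*c[:,1]/-c[:,2]]
def unproj(n,uv,z):
    m=camera_model(n); T=m["world_from_camera"]
    d=T[:3,:3]@np.array([(uv[0]-m["cx"])/m["fx"],-(uv[1]-m["cy"])/m["fy"],-1]); o=T[:3,3]
    return o+d*(z-o[2])/d[2]
def world(p,L):
    L=np.array(L,float); c,s=np.cos(p[2]),np.sin(p[2])
    return np.c_[p[0]+c*L[:,0]-s*L[:,1],p[1]+s*L[:,0]+c*L[:,1],L[:,2]]
def fit(n,L,uv,p0):
    uv=np.array(uv)
    r=least_squares(lambda p:(proj(n,world([p[0]*100,p[1]*100,p[2]],L))-uv).ravel(),[p0[0]/100,p0[1]/100,p0[2]],loss='soft_l1')
    p=r.x*[100,100,1]; return p,proj(n,world(p,L))-uv
E
python3 - <<'E'
from h import *
np.set_printoptions(suppress=True,precision=2)
o=np.array([390,115]);c=lambda u,v:np.array([u,v])/6+o
p,r=fit("top",[[105,40,5],[-105,40,5],[-105,-25,10],[-123,0,148],[20,29,123],[-26,29,123],[-74,26,123],[70,0,140]],
 [c(62,147),c(180,578),c(310,553),c(363,562),c(182,250),c(220,355),c(258,475),c(240,140)],[550,-280,.26]); print("rack",p,r.tolist())
o=np.array([200,190]);c=lambda u,v:np.array([u,v])/5+o
p,r=fit("top",[[54,34,14],[54,-34,14],[-98,-34,14],[18,30,26],[-18,30,26],[-98,34,0],[-98,-30,46]],
 [c(75,80),c(192,58),c(243,325),c(80,143),c(95,208),c(122,357),c(222,330)],[400,200,.15]); print("disp",p,r.tolist())
for uv in [(297,290),(371,292),(297,200),(371,200)]: print("tin",uv,unproj("top",uv,85))
for uv in [(417,277),(434,272)]: print(uv,unproj("top",uv,0),unproj("top",uv,86))
t=cv2.imread("pics/top0.png");s=cv2.imread("pics/side0.png")
a=cv2.resize(t[190:300,285:450],None,fx=4,fy=4,interpolation=cv2.INTER_CUBIC)
b=cv2.resize(s[150:200,320:420],None,fx=5,fy=5,interpolation=cv2.INTER_CUBIC)
cv2.imwrite("pics/tin.png",a)
E
```

```text
rack [ 632.19 -242.38    0.22] [[-0.7496523744166552, -3.2207163177882876], [-1.8240114652039665, -0.8090619850867427], [0.5213470893147587, -2.127187474830606], [1.022070966574006, 3.4053042632640995], [1.320517516564962, 0.9366993309819236], [-0.3541576433299838, 1.7888156464725853], [-0.568250661175739, 0.8053138859905289], [0.17812838202451076, -4.913002894192999]]
disp [488.98 286.27   0.2 ] [[-0.950325837775722, -0.09110912790569614], [-0.12914156272560717, -0.608976927951062], [-0.15336900178115798, 0.9164378585620341], [0.49654189328319376, -0.14137745725111017], [-0.13881959393563648, -0.02368463438418189], [0.9595534498272116, -1.0831231054125396], [-0.03289283325861447, 1.26554054880296]]
tin (297, 290) [321.26  96.16  85.  ]
tin (371, 292) [316.93 -87.49  85.  ]
tin (297, 200) [546.05  96.36  85.  ]
tin (371, 200) [545.19 -90.37  85.  ]
(417, 277) [ 341.95 -220.88    0.  ] [ 353.99 -201.03   86.  ]
(434, 272) [ 355.35 -266.59    0.  ] [ 366.27 -242.93   86.  ]
```

View pics/tin.png

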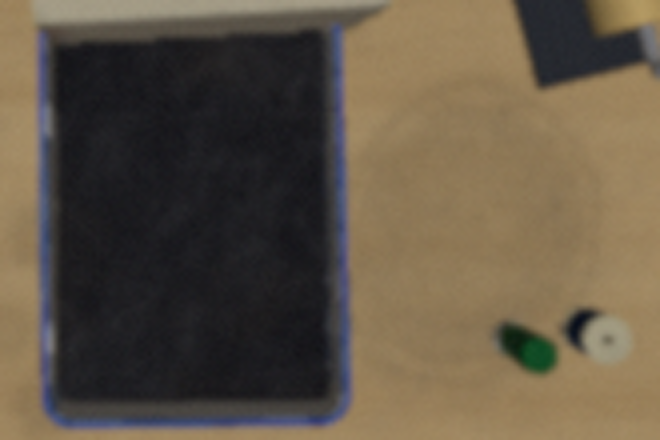

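```bash
python3 - <<'E'
from h import *
np.set_printoptions(suppress=True,precision=1)
P=[[x,y,z] for z in (207,) for x in (550,730) for y in (100,-100)]+[[550,100,0],[550,-100,0]]
print(np.c_[P,proj("top",P),proj("side",P)])
t=cv2.imread("pics/top0.png");s=cv2.imread("pics/side0.png")
a=cv2.resize(t[100:210,280:390],None,fx=4,fy=4,interpolation=cv2.INTER_CUBIC)
b=cv2.resize(s[130:250,240:350],None,fx=3,fy=3.6667,interpolation=cv2.INTER_CUBIC)
cv2.imwrite("pics/drw.png",np.hstack([a,b]))
E
```

```text
[[ 550.   100.   207.   290.8  194.8  312.5  168.2]
 [ 550.  -100.   207.   381.7  194.3  325.3  143.3]
 [ 730.   100.   207.   290.9  114.8  240.3  165. ]
 [ 730.  -100.   207.   380.5  113.7  263.7  141.3]
 [ 550.   100.     0.   298.2  200.5  314.2  243.2]
 [ 550.  -100.     0.   371.   200.2  325.9  209.2]]
```

View pics/drw.png

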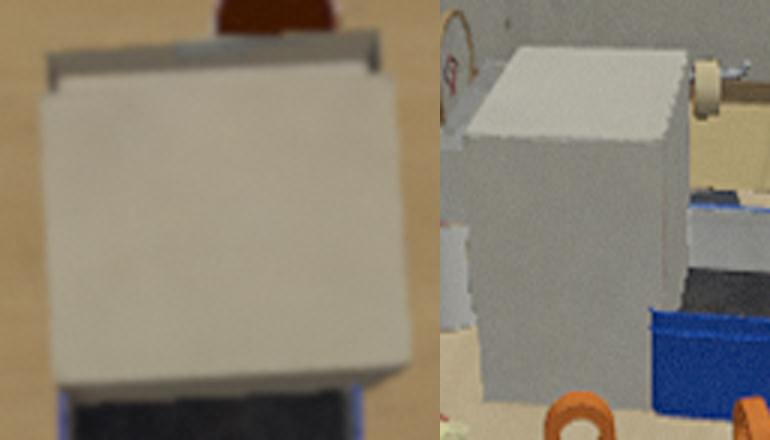

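```bash
python3 - <<'E'
from h import *
np.set_printoptions(suppress=True,precision=2)
o=np.array([390,115]);c=lambda u,v:np.array([u,v])/6+o
C=[unproj("top",c(*q),123) for q in ((318,460),(286,343),(255,225))]
for q in C: print("roll",q)
d=C[2]-C[0]; y=np.arctan2(d[1],d[0]); print("yaw",y)
ex=d[:2]/np.hypot(*d[:2])
for q,x in zip(C,(-75,-27,24)): print("rack org from roll",q[:2]-ex*x)
B=[unproj("top",c(*q),z) for q,z in (((62,147),5),((180,578),5),((362,558),148))]
for q in B: print(q)
print("base left edge yaw",np.arctan2(*(B[0]-B[1])[[1,0]]))
ey=np.array([-ex[1],ex[0]])
for b,l in zip(B,((105,40),(-105,40),(-123,0))): print("org",b[:2]-ex*l[0]-ey*l[1])
for uv in [(310.7,242.4),(410,246)]: print(unproj("side",uv,0))
for uv in [(413,193),(311,214)]: print(unproj("side",uv,85))
for uv in [(410+0,273),(419,278)]: print("glue",unproj("top",uv,0 if uv[0]==410 else 86))
for uv in [(430,272),(437,274.5)]: print("spool",unproj("top",uv,0 if uv[0]==430 else 56))
print("start psi etc", sense()["eef_pos"])
E
```

```text
roll [ 562.11 -258.78  123.  ]
roll [ 609.44 -247.25  123.  ]
roll [ 657.55 -236.02  123.  ]
yaw 0.2341244247477939
rack org from roll [ 635.07 -241.39]
rack org from roll [ 635.7  -240.98]
rack org from roll [ 634.2  -241.59]
[ 716.71 -182.02    5.  ]
[ 518.72 -231.49    5.  ]
[ 521.74 -267.13  148.  ]
base left edge yaw 0.2448298823912862
org [ 623.86 -245.29]
org [ 630.14 -246.04]
org [ 641.38 -238.6 ]
[559.87  97.27   0.  ]
[306.94  78.31   0.  ]
[300.83 -63.07  85.  ]
[556.37 100.85  85.  ]
glue [ 352.58 -202.36    0.  ]
glue [ 351.56 -205.88   86.  ]
spool [ 355.33 -255.91    0.  ]
spool [ 356.18 -258.6    56.  ]
start psi etc [ 200.42 -485.01  191.79]
```

```bash
cat > plan.py <<'E'
import sys; from h import *
np.set_printoptions(suppress=True,precision=3)
def psi(q): return 2*np.arctan2(q[2],q[1])
s=sense(); p=psi(s["ee_rot"]); print("t",s["time_s"],"pos",s["eef_pos"],"psi",p,"q6",s["joints"][5],"w",s["grip_width"]*85.4,"gf",s["grip_force"])
if len(sys.argv)>1:
    t=[float(a) for a in sys.argv[1:]]; d=np.array(t[:3])-s["eef_pos"]; f=t[3] if len(t)>3 else p
    c,n=np.cos(f),np.sin(f); print("turn units",-np.degrees((f-p+np.pi)%(2*np.pi)-np.pi)/8,"shift units(after turn)",np.array([c*d[0]+n*d[1],n*d[0]-c*d[1],-d[2]])/25)
E
python3 -m crank '[[[0,0,0,0,0,1,85],[0,0,0,0,0,0.12,85],[0.95,-0.318,0,0,0,0,85],[0.95,-0.318,0,0,0,0,85],[0.95,-0.318,0,0,0,0,85],[0.95,-0.318,0,0,0,0,85],[0.95,-0.318,0,0,0,0,85],[0.95,-0.318,0,0,0,0,85]]]' 30
python3 -m crank '[[[0.95,-0.318,0,0,0,0,85],[0.95,-0.318,0,0,0,0,85],[0.95,-0.318,0,0,0,0,85],[0.95,-0.318,0,0,0,0,85],[0,0,0,0,0,0,85],[0,0,0,0,0,0,85],[0,0,0,0,0,0,85],[0,0,0,0,0,0,85]]]'
python3 plan.py 562 -259 192 0.236
python3 -c "
from h import *
s=sense();print(s['eef_pos'],s['ee_rot'].tolist())
cv2.imwrite('pics/w1.png',capture('wrist'))"
```

```text
time_s: 0.95
eef_pos: [328.7, -404.9, 192.1]
ee_rot: [-0.0, 0.993, 0.119, -0.0]
force: [0.5, 0.2, 0.4]
grip_width: 0.993
grip_force: 0.0
time_s: 1.75
eef_pos: [412.2, -353.0, 192.2]
ee_rot: [-0.0, 0.993, 0.117, -0.0]
force: [0.9, 1.1, -0.3]
grip_width: 0.996
grip_force: 0.0
t 1.75 pos [ 412.211 -353.048  192.2  ] psi 0.23485818670206451 q6 0.4118274733835053 w 85.08424625485418 gf 0.0
turn units -0.008177635370450641 shift units(after turn) [ 6.705 -2.257  0.008]
[ 412.21096389 -353.04795958  192.20018757] [-1.2394065635111255e-05, 0.9931131206404455, 0.1171593958282963, -7.367042592051494e-05]
```

View pics/w1.png

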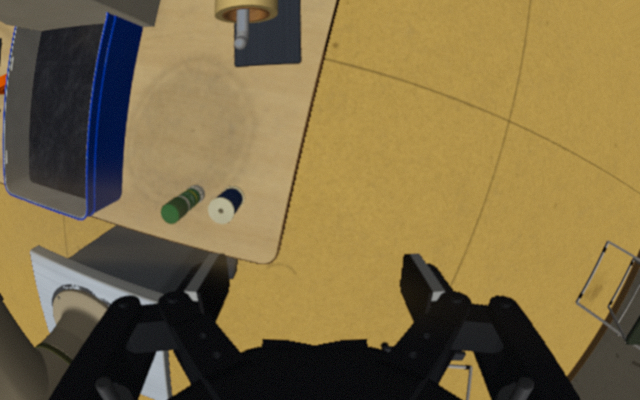

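```bash
cat >> h.py <<'E'
from scipy.spatial.transform import Rotation as R
def wproj(P,s=None):
    s=s or sense(); m=camera_model("wrist"); q=s["ee_rot"]
    W=np.eye(4); W[:3,:3]=R.from_quat([q[1],q[2],q[3],q[0]]).as_matrix(); W[:3,3]=s["eef_pos"]
    T=np.linalg.inv(W@np.array(m["T_tool_cam"])); c=np.atleast_2d(P)@T[:3,:3].T+T[:3,3]
    v=np.c_[c[:,0],-c[:,1],-c[:,2]]; rr=np.hypot(v[:,0],v[:,1]); k=m["fx"]*np.arctan2(rr,v[:,2])/np.maximum(rr,1e-9)
    return np.c_[m["cx"]+k*v[:,0],m["cy"]+k*v[:,1]]
E
python3 -m crank '[[[0.75,-0.375,0,0,0,0,85],[0.75,-0.375,0,0,0,0,85],[0.75,-0.375,0,0,0,0,85],[0.75,-0.375,0,0,0,0,85],[0.75,-0.375,0,0,0,0,85],[0.75,-0.375,0,0,0,0,85],[0,0,0,0,0,0,85],[0,0,0,0,0,0,85]]]'
python3 - <<'E'
from h import *
np.set_printoptions(suppress=True,precision=1)
s=sense();im=capture('wrist');p=[635,-241.5,.236]
L=[[-123,0,148],[-75,26,123],[-75,-26,123],[-75,0,149],[-27,29,123],[-27,-29,123],[24,30,123],[24,-30,123],[-105,40,10],[-105,-40,10],[105,40,10],[-88,0,123],[-88,0,97]]
for q in wproj(world(p,L),s): print(q); cv2.circle(im,tuple(int(round(8*a)) for a in q),16,(0,0,255),-1,shift=3)
cv2.imwrite('pics/w2.png',cv2.resize(im[0:260,80:480],None,fx=2,fy=2,interpolation=cv2.INTER_CUBIC)); print(s['eef_pos'])
E
```

```text
time_s: 2.6
eef_pos: [508.8, -271.9, 192.1]
ee_rot: [0.0, 0.993, 0.118, -0.0]
force: [0.2, 0.1, -0.2]
grip_width: 0.995
grip_force: 0.0
[314.  200.2]
[281.8 134.6]
[346.1 134.6]
[313.9 137. ]
[277.5  75.9]
[350.4  75.8]
[276.6  16.2]
[351.3  16.2]
[280.2 152.7]
[347.8 152.7]
[280.2 -17.2]
[314.  150.2]
[314.  146.6]
[ 508.8 -271.9  192.1]
```

View pics/w2.png

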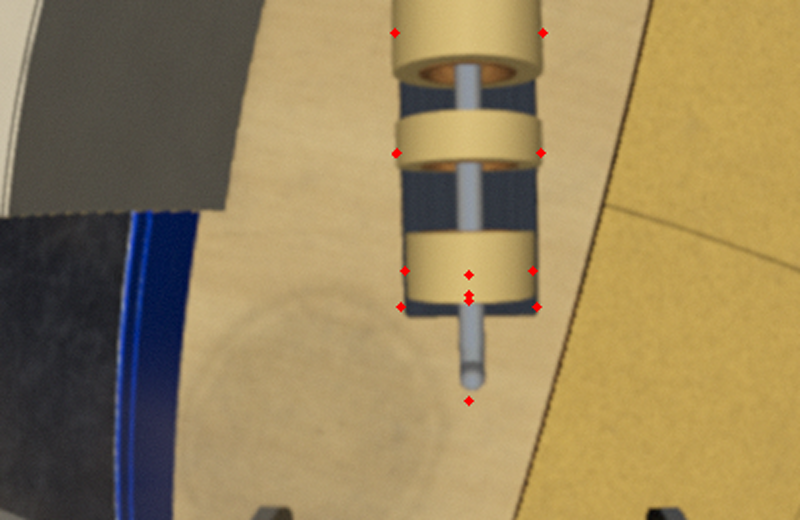

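```bash

python3 -m crank '[[[0.76,0,0,0,0,0,85],[0.76,0,0,0,0,0,85],[0.75,0,0,0,0,0,85],[0,0,0.91,0,0,0,85],[0,0,0.91,0,0,0,85],[0,0,0.91,0,0,0,85],[0,0,0.91,0,0,0,85],[0,0,0,0,0,0,85]]]'
python3 -m crank '[[[0,0,0,0,0,0,60],[0,0,0,0,0,0,48],[0,0,0,0,0,0,48],[0,0,0,0,0,0,48],[0,0,0,0,0,0,48],[0,0,0,0,0,0,48],[0,0,0,0,0,0,48],[0,0,0,0,0,0,48]]]' 25
python3 plan.py; python3 -c "
from h import *
cv2.imwrite('pics/s1.png',cv2.resize(capture('side')[100:220,290:450],None,fx=5,fy=5))"
```

```text
time_s: 3.45
eef_pos: [562.3, -258.4, 98.4]
ee_rot: [-0.002, 0.993, 0.117, -0.002]
force: [0.3, -0.3, -0.3]
grip_width: 0.996
grip_force: 0.0
time_s: 4.25
eef_pos: [564.3, -258.3, 101.2]
ee_rot: [-0.0, 0.993, 0.117, -0.0]
force: [-0.0, 0.7, 0.3]
grip_width: 0.562
grip_force: 0.0
t 4.25 pos [ 564.332 -258.333  101.189] psi 0.23546190205443238 q6 0.7175324130834396 w 48.016362561911514 gf 0.0
```

View pics/s1.png

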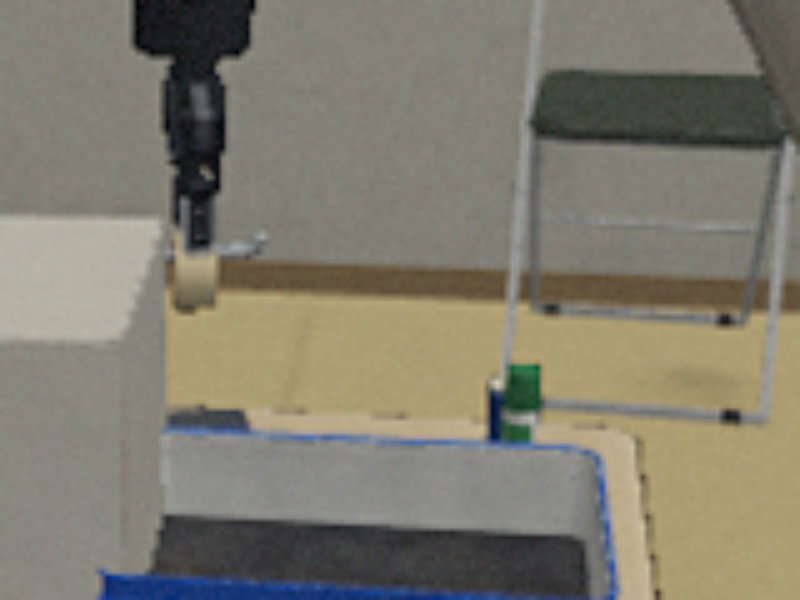

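```bash
python3 - <<'E'
from h import *
np.set_printoptions(suppress=True,precision=1)
s=sense();p=[635,-241.5,.236]
f=lambda P:(proj("side",P)-[290,100])*5
print("tcp",f(s["eef_pos"]),"tip near finger",f(s["eef_pos"]+[-6,24,0]),f(s["eef_pos"]+[-6,24,5]))
print("medium centre/bottom/top",f(world(p,[[-75,0,123],[-75,0,97],[-75,0,149],[-123,0,148],[-75,26,123],[-27,0,123]])))
s=sense();im=capture('wrist')
cv2.imwrite('pics/w3.png',cv2.resize(im[100:330,150:480],None,fx=2,fy=2,interpolation=cv2.INTER_CUBIC)); print(s['force'],s["grip_force"],s["grip_width"])
print((wproj(world(p,[[-75,0,149],[-75,26,123],[-75,-26,123],[-123,0,148]]),s)-[150,100])*2)
E
```

```text
tcp [[193.1 300.3]] tip near finger [[196.9 313.1]] [[196.9 305.7]]
medium centre/bottom/top [[196.5 268.3]
 [196.7 306.1]
 [196.3 229.9]
 [270.2 228.7]
 [200.2 281.3]
 [123.  271.1]]
[0.4 0.2 0.4] 0.0 0.5590533035308833
[[328.9 341.9]
 [238.1 296.4]
 [419.4 296.3]
 [328.9 482.7]]
```

View pics/w3.png

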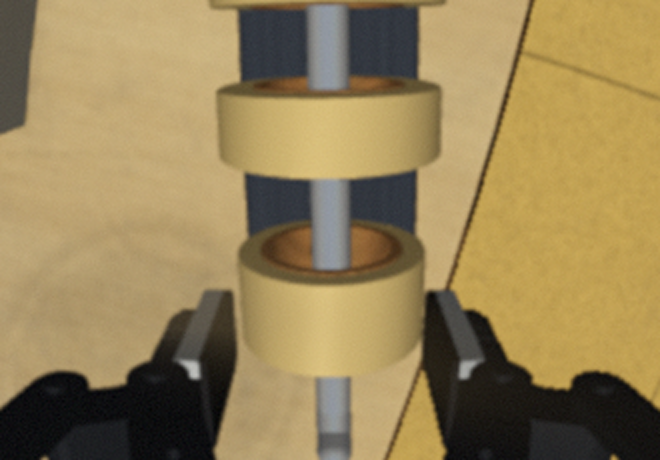

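```bash
python3 - <<'E'
from h import *
np.set_printoptions(suppress=True,precision=1)
s=sense(); q=s["ee_rot"]; M=R.from_quat([q[1],q[2],q[3],q[0]]).as_matrix()
for dz in (0,-10,-20,-30,-40,-50):
    P=[s["eef_pos"]+M@np.array([x,y,dz]) for x in (0,11) for y in (-24,24)]
    print(dz,((wproj(P,s)-[150,100])*2).ravel(),((proj("side",P)-[290,100])*5).ravel())
E
```

```text
0 [252.6 260.5 403.7 260.5 251.2 227.8 405.1 227.8] [196.4 312.6 189.8 288.3 179.4 313.3 173.4 288.9]
-10 [248.9 272.8 407.5 272.8 247.3 238.7 409.1 238.7] [196.4 298.  189.8 274.  179.3 298.6 173.3 274.6]
-20 [244.8 286.4 411.6 286.4 242.9 250.9 413.4 250.8] [196.3 283.2 189.7 259.6 179.2 283.8 173.1 260.2]
-30 [240.3 301.5 416.1 301.4 238.1 264.3 418.3 264.3] [196.2 268.3 189.6 245.1 179.1 268.9 173.  245.8]
-40 [235.3 318.2 421.1 318.1 232.8 279.4 423.6 279.3] [196.2 253.3 189.5 230.6 178.9 253.9 172.8 231.2]
-50 [229.7 336.8 426.7 336.8 226.8 296.3 429.6 296.2] [196.1 238.2 189.4 215.9 178.8 238.9 172.7 216.5]
```

```bash

python3 -m crank '[[[0,0,0,0,0,0,80],[0,0,0,0,0,0,80],[0,0,0.3,0,0,0,80],[0,0,0.4,0,0,0,80],[0,0,0.4,0,0,0,80],[0,0,0.4,0,0,0,80],[0,0,0,0,0,0,80],[0,0,0,0,0,0,80]]]'
python3 -c "
from h import *
a=cv2.resize(capture('side')[130:190,290:370],None,fx=5,fy=5); b=cv2.resize(capture('wrist')[120:320,190:440],None,fx=1.5,fy=1.5)
cv2.imwrite('pics/s2.png',np.hstack([a,b]))"
```

```text
time_s: 5.15
eef_pos: [564.3, -258.3, 63.5]
ee_rot: [-0.0, 0.993, 0.117, -0.0]
force: [-0.4, 0.4, 0.7]
grip_width: 0.936
grip_force: 0.0
```

View pics/s2.png

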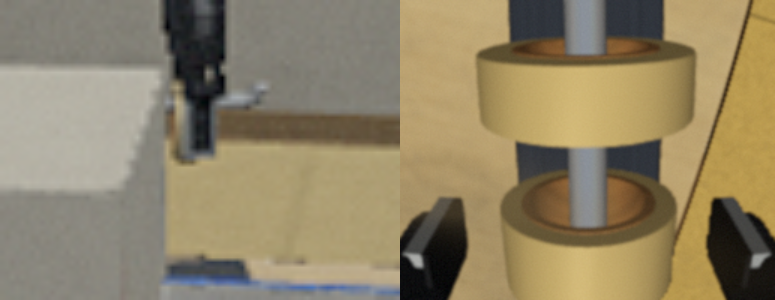

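```bash

python3 -m crank '[[[0,0,0,0,0,0,66],[0,0,0,0,0,0,56],[0,0,0,0,0,0,46],[0,0,0,0,0,0,46],[0,0,0,0,0,0,46],[0,0,0,0,0,0,46],[0,0,0,0,0,0,46],[0,0,0,0,0,0,46]]]' 25
python3 plan.py
```

```text
time_s: 6.05
eef_pos: [564.5, -258.6, 64.1]
ee_rot: [0.0, 0.993, 0.117, 0.0]
force: [-1.7, -0.9, 5.1]
grip_width: 0.6
grip_force: 26.3
t 6.05 pos [ 564.501 -258.57    64.079] psi 0.2353922309838928 q6 0.7175630196914046 w 51.2487430134876 gf 26.29777282476425
```

```bash

python3 -m crank '[[[0,0,-0.32,0,0,0,46],[0,0,-0.32,0,0,0,46],[0,0,0,0,0,0,46],[-0.5,0,0,0,0,0,46],[-0.7,0,0,0,0,0,46],[-0.7,0,0,0,0,0,46],[-0.7,0,0,0,0,0,46],[-0.7,0,0,0,0,0,46]]]'
python3 -m crank '[[[-0.4,-0.5,-0.4,0,0,0,46],[-0.4,-0.9,0,0,0,0,46],[-0.4,-0.9,0,0,0,0,46],[-0.4,-0.9,0,0,0,0,46],[-0.4,-0.9,0,0,0,0,46],[-0.4,-0.9,0,0,0,0,46],[0,-0.9,0,0,0,0,46],[0,-0.9,0,0,0,0,46]]]'
python3 plan.py 355 0 73 0.235
```

```text
time_s: 6.85
eef_pos: [483.3, -277.6, 79.6]
ee_rot: [-0.0, 0.993, 0.117, -0.0]
force: [-0.2, -0.3, -0.8]
grip_width: 0.606
grip_force: 26.4
time_s: 7.65
eef_pos: [385.6, -125.5, 89.8]
ee_rot: [-0.0, 0.993, 0.117, 0.0]
force: [0.9, -0.1, 0.4]
grip_width: 0.605
grip_force: 26.5
t 7.65 pos [ 385.608 -125.457   89.753] psi 0.23485581349219742 q6 0.7303470202769863 w 51.658738579977744 gf 26.47556483745575
turn units -0.0010326597949779552 shift units(after turn) [-0.022 -5.165  0.67 ]
```

```bash

python3 -m crank '[[[0,-0.86,0,0,0,0,46],[0,-0.86,0,0,0,0,46],[0,-0.86,0,0,0,0,46],[0,-0.86,0,0,0,0,46],[0,-0.86,0,0,0,0,46],[0,-0.86,0,0,0,0,46],[0,0,0.4,0,0,0,46],[0,0,0.6,0,0,0,46]]]'
python3 -m crank '[[[0,0,0.6,0,0,0,46],[0,0,0.6,0,0,0,46],[0,0,0.6,0,0,0,46],[0,0,0.3,0,0,0,46],[0,0,0.2,0,0,0,46],[0,0,0.15,0,0,0,46],[0,0,0,0,0,0,46],[0,0,0,0,0,0,46]]]'
python3 plan.py 355 0 2 0.235; python3 -c "
from h import *
a=cv2.resize(capture('side')[150:250,300:420],None,fx=5,fy=5)
cv2.imwrite('pics/s3.png',a)"
```

```text
time_s: 8.45
eef_pos: [356.4, -0.4, 64.9]
ee_rot: [0.0, 0.993, 0.118, 0.001]
force: [-0.7, -0.7, -1.1]
grip_width: 0.604
grip_force: 26.5
time_s: 9.25
eef_pos: [356.3, -0.9, 3.8]
ee_rot: [0.0, 0.993, 0.117, 0.0]
force: [-0.2, -0.2, -1.3]
grip_width: 0.607
grip_force: 26.4
t 9.25 pos [356.269  -0.909   3.751] psi 0.2354329774185424 q6 1.00026310510366 w 51.86816441327714 gf 26.438629031181335
turn units 0.003100972338369581 shift units(after turn) [-0.041 -0.047  0.07 ]
```

View pics/s3.png

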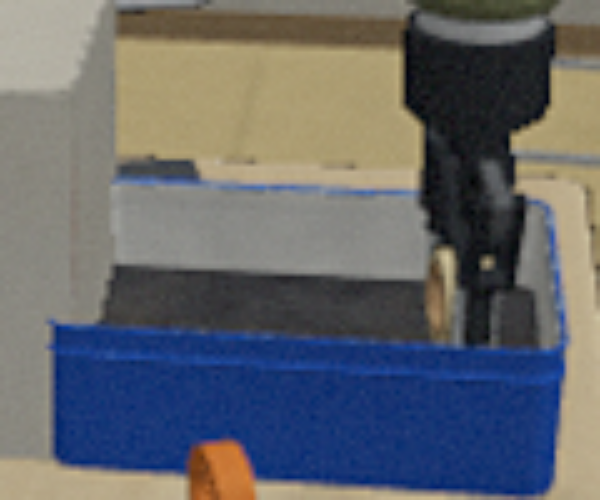

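```bash

python3 -m crank '[[[0,0,0.06,0,0,0,46],[0,0,0.06,0,0,0,46],[0,0,0,0,0,0,46],[0,0,0,0,0,0,53],[0,0,0,0,0,0,54],[0,0,0,0,0,0,56],[0,0,0,0,0,0,62],[0,0,0,0,0,0,76]]]'
python3 -m crank '[[[0,0,-0.4,0,0,0,80],[0,0,-0.8,0,0,0,80],[0,0,-0.9,0,0,0,80],[0,0,-0.9,0,0,0,80],[0,0,-0.8,0,0,0,80],[0,0,0,0,0,0,80],[0,0,0,0,0,0,80],[0,0,0,0,0,0,80]]]'
python3 plan.py 609 -247.5 150 0.235; python3 - <<'E'
from h import *
s=sense(); im=capture('wrist'); np.set_printoptions(suppress=True,precision=1)
print(wproj([[356,-1,86],[356,-1,34]],s))
cv2.imwrite('pics/w4.png',cv2.resize(im[60:300,180:480],None,fx=2,fy=2))
E
```

```text
time_s: 10.1
eef_pos: [356.0, -0.8, 0.4]
ee_rot: [-0.0, 0.993, 0.117, -0.0]
force: [0.4, 0.8, 0.6]
grip_width: 0.876
grip_force: 0.0
time_s: 10.9
eef_pos: [355.4, -0.7, 94.5]
ee_rot: [-0.0, 0.993, 0.117, -0.001]
force: [-1.0, 0.6, 0.3]
grip_width: 0.936
grip_force: 0.0
t 10.9 pos [355.419  -0.659  94.533] psi 0.23534825772964035 q6 1.0002697532736682 w 79.9450222349147 gf 0.0
turn units 0.0024942122614013277 shift units(after turn) [ 7.565 11.964 -2.219]
[[314.8 224.8]
 [314.7 201.9]]
```

View pics/w4.png

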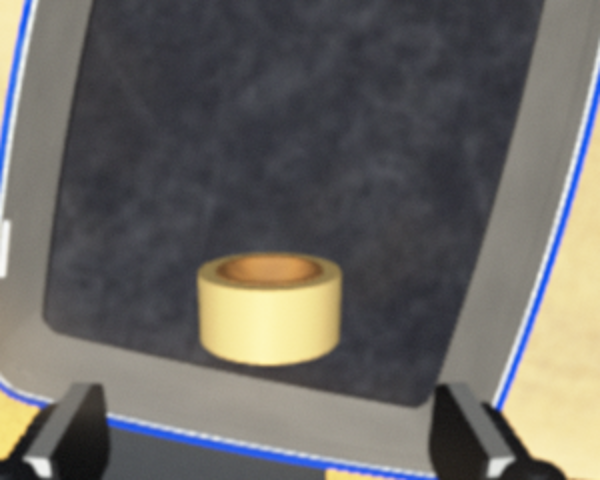

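```bash

python3 -m crank '[[[0.3,0.5,-0.5,0,0,0,80],[0.56,0.88,-0.5,0,0,0,80],[0.56,0.88,-0.5,0,0,0,80],[0.56,0.88,0,0,0,0,80],[0.56,0.88,0,0,0,0,80],[0.56,0.88,0,0,0,0,80],[0.56,0.88,0,0,0,0,80],[0.56,0.88,0,0,0,0,80]]]'
python3 -m crank '[[[0.56,0.88,0,0,0,0,80],[0.56,0.88,0,0,0,0,80],[0.56,0.88,0,0,0,0,80],[0.56,0.88,0,0,0,0,80],[0.56,0.88,0,0,0,0,80],[0.5,0.84,0,0,0,0,80],[0,0,0,0,0,0,80],[0,0,0,0,0,0,80]]]'
python3 plan.py 610.5 -247.4 63 0.235
```

```text
time_s: 11.75
eef_pos: [497.8, -138.8, 131.8]
ee_rot: [-0.001, 0.993, 0.117, -0.001]
force: [-0.7, -0.0, -0.3]
grip_width: 0.94
grip_force: 0.0
time_s: 12.55
eef_pos: [607.8, -246.0, 131.4]
ee_rot: [-0.001, 0.993, 0.117, -0.001]
force: [-0.2, 0.9, -0.3]
grip_width: 0.94
grip_force: 0.0
t 12.55 pos [ 607.754 -246.031  131.381] psi 0.2351945525314393 q6 0.7725708461910782 w 80.2433411386591 gf 0.0
turn units 0.0013933798681322399 shift units(after turn) [0.094 0.079 2.735]
```

```bash

python3 -m crank '[[[0.1,0.08,0,0,0,0,80],[0,0,0.6,0,0,0,80],[0,0,0.7,0,0,0,80],[0,0,0.7,0,0,0,80],[0,0,0.5,0,0,0,80],[0,0,0.24,0,0,0,80],[0,0,0,0,0,0,80],[0,0,0,0,0,0,70]]]'
python3 -m crank '[[[0,0,0,0,0,0,64],[0,0,0,0,0,0,52],[0,0,0,0,0,0,52],[0,0,0,0,0,0,52],[0,0,0,0,0,0,52],[0,0,0,0,0,0,52],[0,0,0,0,0,0,52],[0,0,0,0,0,0,52]]]' 25
python3 plan.py
```

```text
time_s: 13.35
eef_pos: [611.5, -247.8, 65.3]
ee_rot: [0.0, 0.993, 0.117, 0.0]
force: [0.5, -0.4, -0.2]
grip_width: 0.822
grip_force: 0.0
time_s: 14.15
eef_pos: [611.5, -247.9, 65.4]
ee_rot: [0.0, 0.993, 0.117, 0.001]
force: [-0.9, 0.1, 6.2]
grip_width: 0.67
grip_force: 26.5
t 14.15 pos [ 611.483 -247.876   65.354] psi 0.235360256024246 q6 0.7731181015170425 w 57.24013843907982 gf 26.50626540184021
```

```bash

python3 -m crank '[[[0,0,-0.32,0,0,0,52],[0,0,-0.32,0,0,0,52],[0,0,0,0,0,0,52],[-0.6,0,0,0,0,0,52],[-0.9,0,0,0,0,0,52],[-0.9,0,0,0,0,0,52],[-0.9,0,0,0,0,0,52],[-0.9,0,0,0,0,0,52]]]'
python3 -m crank '[[[-0.9,0,0,0,0,0,52],[-0.2,-0.4,-0.2,0,0,0,52],[0,-0.9,-0.2,0,0,0,52],[0,-0.9,0,0,0,0,52],[0,-0.9,0,0,0,0,52],[0,-0.9,0,0,0,0,52],[0,-0.9,0,0,0,0,52],[0,-0.9,0,0,0,0,52]]]'
python3 plan.py 428 -5 7 0.235
```

```text
time_s: 14.95
eef_pos: [508.1, -272.2, 80.4]
ee_rot: [-0.0, 0.993, 0.117, -0.0]
force: [-0.1, 0.6, 0.3]
grip_width: 0.671
grip_force: 27.1
time_s: 15.75
eef_pos: [448.5, -136.1, 90.8]
ee_rot: [0.0, 0.993, 0.118, 0.0]
force: [0.1, -0.3, 0.4]
grip_width: 0.672
grip_force: 27.1
t 15.75 pos [ 448.542 -136.069   90.785] psi 0.2357363809332438 q6 0.7894553243764121 w 57.352691588833096 gf 27.070513665676117
turn units 0.005273939948597589 shift units(after turn) [ 0.422 -5.29   3.351]
```

```bash

python3 -m crank '[[[0.07,-0.88,0,0,0,0,52],[0.07,-0.88,0,0,0,0,52],[0.07,-0.88,0,0,0,0,52],[0.07,-0.88,0,0,0,0,52],[0.07,-0.88,0,0,0,0,52],[0.07,-0.88,0,0,0,0,52],[0,0,0.3,0,0,0,52],[0,0,0.6,0,0,0,52]]]'
python3 -m crank '[[[0,0,0.6,0,0,0,52],[0,0,0.6,0,0,0,52],[0,0,0.6,0,0,0,52],[0,0,0.35,0,0,0,52],[0,0,0.2,0,0,0,52],[0,0,0.1,0,0,0,52],[0,0,0.05,0,0,0,52],[0,0,0,0,0,0,52]]]'
python3 plan.py 428 -5 5.5
```

```text
time_s: 16.55
eef_pos: [428.8, -6.3, 68.5]
ee_rot: [0.001, 0.993, 0.118, 0.001]
force: [-0.3, 0.2, 0.1]
grip_width: 0.673
grip_force: 27.1
time_s: 17.35
eef_pos: [428.1, -6.8, 5.7]
ee_rot: [0.0, 0.993, 0.117, 0.0]
force: [0.9, 1.6, -0.9]
grip_width: 0.674
grip_force: 27.1
t 17.35 pos [428.113  -6.805   5.709] psi 0.23540971512540776 q6 1.0443807282208688 w 57.551243429711825 gf 27.090649008750916
turn units -0.0 shift units(after turn) [ 0.012 -0.071  0.008]
```

```bash

python3 -m crank '[[[0,0,0,0,0,0,58],[0,0,0,0,0,0,59],[0,0,0,0,0,0,61],[0,0,0,0,0,0,66],[0,0,0,0,0,0,78],[0,0,0,0,0,0,84],[0,0,-0.3,0,0,0,84],[0,0,-0.6,0,0,0,84]]]'
python3 -m crank '[[[0,0,-0.9,0,0,0,84],[0,0,-0.9,0,0,0,84],[0,0,-0.9,0,0,0,84],[0,0.5,-0.9,0,0,0,84],[0,0.92,-0.5,0,0,0,84],[0,0.92,0,0,0,0,84],[0,0.92,0,0,0,0,84],[0,0.92,0,0,0,0,84]]]'
python3 -m crank '[[[0,0.9,0,0,0,0,84],[0.3,0.9,0,0,0,0,84],[0.8,0.7,0,0,0,0,84],[0.85,0.7,0,0,0,0,84],[0.85,0.7,0,0,0,0,84],[0.85,0.7,0,0,0,0,84],[0.85,0.7,0,0,0,0,84],[0.85,0.7,0,0,0,0,84]]]'
python3 plan.py 658.5 -236.3 65.5 0.235
```

```text
time_s: 18.15
eef_pos: [427.3, -6.6, 28.0]
ee_rot: [-0.0, 0.993, 0.117, -0.001]
force: [-0.2, -0.9, 0.3]
grip_width: 0.986
grip_force: 0.0
time_s: 18.95
eef_pos: [452.4, -109.3, 131.1]
ee_rot: [0.0, 0.993, 0.117, 0.0]
force: [0.0, 0.7, 0.2]
grip_width: 0.986
grip_force: 0.0
time_s: 19.75
eef_pos: [618.1, -223.4, 131.0]
ee_rot: [0.0, 0.993, 0.117, -0.0]
force: [-0.1, -0.3, 0.5]
grip_width: 0.984
grip_force: 0.0
t 19.75 pos [ 618.112 -223.388  130.96 ] psi 0.23540096017141807 q6 0.8107162018968872 w 84.03876558541056 gf 0.0
turn units 0.0028716656968858587 shift units(after turn) [1.451 0.878 2.618]
```

```bash
python3 - <<'E'
from h import *
im=capture("top"); h=cv2.cvtColor(im,cv2.COLOR_BGR2HSV)
m=((h[...,2]>110)&(h[...,1]>50)).astype(np.uint8); m[:203]=0;m[292:]=0;m[:,:301]=0;m[:,367:]=0
n,l,st,ce=cv2.connectedComponentsWithStats(m)
for i in range(1,n):
    if st[i,4]>15: print(st[i],ce[i],unproj("top",ce[i],70))
E
python3 -m crank '[[[0.5,0.3,0,0,0,0,84],[0.5,0.3,0,0,0,0,84],[0.45,0.28,0,0,0,0,84],[0,0,0.6,0,0,0,84],[0,0,0.7,0,0,0,84],[0,0,0.7,0,0,0,84],[0,0,0.45,0,0,0,84],[0,0,0.17,0,0,0,84]]]'
python3 -m crank '[[[0,0,0,0,0,0,76],[0,0,0,0,0,0,66],[0,0,0,0,0,0,54],[0,0,0,0,0,0,54],[0,0,0,0,0,0,54],[0,0,0,0,0,0,54],[0,0,0,0,0,0,54],[0,0,0,0,0,0,54]]]' 30
python3 plan.py
```

```text
[328 242  20  10 147] [337.47619048 246.62585034] [427.69530621  -5.66990855  70.        ]
[326 269  19  13 195] [334.99487179 275.19487179] [355.86929675   1.06946839  70.        ]
time_s: 20.6
eef_pos: [657.2, -235.7, 64.0]
ee_rot: [-0.001, 0.993, 0.117, -0.001]
force: [-0.3, -0.2, 0.3]
grip_width: 0.987
grip_force: 0.0
time_s: 21.4
eef_pos: [658.2, -236.2, 66.2]
ee_rot: [0.001, 0.993, 0.117, 0.001]
force: [-0.7, 0.6, 6.3]
grip_width: 0.694
grip_force: 32.6
t 21.4 pos [ 658.179 -236.219   66.219] psi 0.23545327760838256 q6 0.8236717055063332 w 59.309084800922655 gf 32.6403272151947
```

```bash

python3 -m crank '[[[0,0,-0.32,0,0,0,54],[0,0,-0.32,0,0,0,54],[0,0,0,0,0,0,54],[-0.6,0,0,0,0,0,54],[-0.8,0,0,0,0,0,54],[-0.9,0,0,0,0,0,54],[-0.9,0,0,0,0,0,54],[-0.9,0,0,0,0,0,54]]]'
python3 -m crank '[[[-0.9,0,0,0,0,0,54],[-0.9,0,0,0,0,0,54],[-0.9,0,0,0,0,0,54],[-0.7,0,0,0,0,0,54],[0,0,-0.4,0,0,0,54],[0,-0.5,-0.4,0,0,0,54],[0,-0.9,0,0,0,0,54],[0,-0.9,0,0,0,0,54]]]'
python3 -m crank '[[[0.14,-0.95,0,0,0,0,54],[0.14,-0.95,0,0,0,0,54],[0.14,-0.95,0,0,0,0,54],[0.14,-0.95,0,0,0,0,54],[0.14,-0.95,0,0,0,0,54],[0.14,-0.95,0,0,0,0,54],[0.14,-0.95,0,0,0,0,54],[0.14,-0.95,0,0,0,0,54]]]'
python3 plan.py 430 100 105 1.771
```

```text
time_s: 22.2
eef_pos: [557.0, -259.9, 80.9]
ee_rot: [-0.0, 0.993, 0.117, -0.0]
force: [0.5, -0.7, -1.4]
grip_width: 0.696
grip_force: 32.7
time_s: 23.0
eef_pos: [462.6, -222.5, 102.0]
ee_rot: [0.0, 0.993, 0.118, 0.001]
force: [-0.8, -0.1, -1.5]
grip_width: 0.692
grip_force: 32.8
time_s: 23.8
eef_pos: [445.2, -30.5, 101.8]
ee_rot: [0.0, 0.993, 0.118, 0.001]
force: [0.8, 0.4, -1.5]
grip_width: 0.697
grip_force: 32.8
t 23.8 pos [445.163 -30.522 101.843] psi 0.23648191756456002 q6 1.0018331300238417 w 59.4960243844789 gf 32.75457501411438
turn units -10.990176213757357 shift units(after turn) [ 5.237  0.444 -0.126]
```

```bash

python3 -m crank '[[[0,0,0,0,0,-1,54],[0,0,0,0,0,-1,54],[0,0,0,0,0,-1,54],[0,0,0,0,0,-1,54],[0,0,0,0,0,-1,54],[0,0,0,0,0,-1,54],[0,0,0,0,0,-1,54],[0,0,0,0,0,-1,54]]]'
python3 -m crank '[[[0,0,0,0,0,-1,54],[0,0,0,0,0,-1,54],[0,0,0,0,0,-1,54],[0.9,0,0,0,0,0,54],[0.9,0,0,0,0,0,54],[0.9,0,0,0,0,0,54],[0.9,0,0,0,0,0,54],[0.9,0.6,0,0,0,0,54]]]'
python3 -m crank '[[[0.9,0.7,0,0,0,0,54],[0.9,0.7,0,0,0,0,54],[0.9,0.7,0,0,0,0,54],[0.9,0.7,0,0,0,0,54],[0.36,0.7,0,0,0,0,54],[0,0.15,0,0,0,0,54],[0,0,0,0,0,0,54],[0,0,0,0,0,0,54]]]'
python3 plan.py 489 286.3 105 1.771
python3 - <<'E'
from h import *
np.set_printoptions(suppress=True,precision=1)
s=sense();im=capture('wrist');cv2.imwrite('pics/w5.png',im);p=[489,286.3,.2]
L=[[x,y,28] for x in (18,-18) for y in (30,-30)]+[[0,30,64],[0,-30,64],[54,34,14],[54,-34,14],[-98,34,14],[-98,-34,14]]
print(wproj(world(p,L),s))
g=cv2.cvtColor(im,cv2.COLOR_BGR2GRAY).astype(float)
def prof(pts): 
    q=wproj(world(p,pts),s).astype(np.float32); return cv2.remap(g.astype(np.float32),q[:,0].reshape(-1,1),q[:,1].reshape(-1,1),1).ravel().astype(int)
xs=np.arange(-110,70,3)
for y in (-15,0,15): print("y",y,dict(zip(xs.tolist(),prof([[x,y,22] for x in xs]).tolist())))
ys=np.arange(-50,51,3)
for x in (-18,18): print("roller x",x,dict(zip(ys.tolist(),prof([[x,y,28] for y in ys]).tolist())))
for x in (-60,45): print("base x",x,dict(zip(ys.tolist(),prof([[x,y,14] for y in ys]).tolist())))
E
```

```text
time_s: 24.6
eef_pos: [445.3, -31.4, 101.8]
ee_rot: [0.0, 0.778, 0.629, 0.0]
force: [-0.3, -0.1, -1.1]
grip_width: 0.701
grip_force: 32.8
time_s: 25.4
eef_pos: [436.4, 82.7, 101.9]
ee_rot: [0.0, 0.632, 0.775, 0.0]
force: [1.4, -0.6, -0.8]
grip_width: 0.693
grip_force: 32.8
time_s: 26.2
eef_pos: [506.3, 195.7, 101.2]
ee_rot: [-0.0, 0.633, 0.774, -0.0]
force: [0.0, -0.8, -0.1]
grip_width: 0.694
grip_force: 32.8
t 26.2 pos [506.278 195.73  101.189] psi 1.7711892950149384 q6 -0.04736079361563704 w 59.30787447022293 gf 32.81349241733551
turn units 0.0013557256798550476 shift units(after turn) [ 3.688  0.043 -0.152]
[[338.1  53.2]
 [337.8 125.3]
 [293.5  53.1]
 [293.7 125.2]
 [316.   43.6]
 [316.  127.4]
 [378.3  53.5]
 [377.5 130. ]
 [205.   57.4]
 [206.5 131.9]]
y -15 {-110: 171, -107: 154, -104: 147, -101: 147, -98: 149, -95: 119, -92: 109, -89: 81, -86: 45, -83: 44, -80: 41, -77: 110, -74: 117, -71: 116, -68: 115, -65: 115, -62: 116, -59: 115, -56: 116, -53: 116, -50: 116, -47: 116, -44: 115, -41: 114, -38: 115, -35: 115, -32: 115, -29: 118, -26: 115, -23: 126, -20: 149, -17: 150, -14:
[... 2008 characters left out ...]
, 37: 43, 40: 85, 43: 171, 46: 179, 49: 178}
base x -60 {-50: 151, -47: 153, -44: 154, -41: 156, -38: 157, -35: 160, -32: 84, -29: 113, -26: 116, -23: 114, -20: 114, -17: 117, -14: 115, -11: 116, -8: 116, -5: 117, -2: 117, 1: 116, 4: 119, 7: 118, 10: 118, 13: 118, 16: 120, 19: 119, 22: 118, 25: 119, 28: 121, 31: 110, 34: 155, 37: 171, 40: 176, 43: 173, 46: 174, 49: 174}
base x 45 {-50: 160, -47: 162, -44: 165, -41: 166, -38: 168, -35: 167, -32: 103, -29: 108, -26: 111, -23: 112, -20: 113, -17: 113, -14: 113, -11: 114, -8: 112, -5: 114, -2: 116, 1: 115, 4: 116, 7: 115, 10: 113, 13: 114, 16: 114, 19: 115, 22: 117, 25: 115, 28: 116, 31: 115, 34: 119, 37: 172, 40: 172, 43: 168, 46: 169, 49: 169}
```

```bash
python3 - <<'E'
from h import *
s=sense(); im=cv2.imread('pics/w5.png'); q=s["ee_rot"]; M=R.from_quat([q[1],q[2],q[3],q[0]]).as_matrix()
xs=np.arange(-30,45,3)
for y,z in ((-10,-85),(0,-87),(10,-85)):
    uv=wproj([s["eef_pos"]+M@np.array([x,y,z]) for x in xs],s).astype(np.float32)
    c=cv2.remap(im,uv[:,:1].copy(),uv[:,1:].copy(),1)[:,0]
    print(y,[(int(x),c[i].tolist()) for i,x in enumerate(xs) if x>-25])
E
```

```text
-10 [(-24, [14, 14, 12]), (-21, [14, 14, 12]), (-18, [13, 12, 12]), (-15, [56, 89, 102]), (-12, [116, 182, 208]), (-9, [113, 181, 206]), (-6, [116, 182, 208]), (-3, [112, 180, 205]), (0, [112, 181, 207]), (3, [113, 180, 206]), (6, [112, 179, 206]), (9, [113, 179, 205]), (12, [112, 178, 204]), (15, [109, 176, 202]), (18, [110, 176, 202]), (21, [57, 94, 112]), (24, [58, 93, 112]), (27, [40, 68, 92]), (30, [41, 70, 99]), (33, [35, 63, 89]), (36, [37, 61, 82]), (39, [99, 144, 165]), (42, [121, 170, 193])]
0 [(-24, [14, 14, 11]), (-21, [15, 13, 12]), (-18, [10, 9, 6]), (-15, [80, 130, 151]), (-12, [113, 180, 206]), (-9, [114, 181, 206]), (-6, [114, 181, 207]), (-3, [115, 181, 208]), (0, [115, 182, 207]), (3, [113, 179, 206]), (6, [115, 182, 207]), (9, [114, 180, 205]), (12, [113, 179, 205]), (15, [111, 178, 203]), (18, [112, 178, 203]), (21, [58, 95, 112]), (24, [56, 91, 108]), (27, [49, 84, 116]), (30, [55, 94, 132]), (33, [55, 92, 129]), (36, [54, 93, 132]), (39, [49, 81, 96]), (42, [109, 155, 178])]
10 [(-24, [14, 13, 12]), (-21, [11, 10, 11]), (-18, [15, 14, 13]), (-15, [47, 72, 84]), (-12, [110, 172, 197]), (-9, [111, 173, 198]), (-6, [111, 173, 198]), (-3, [110, 172, 197]), (0, [109, 172, 197]), (3, [109, 172, 196]), (6, [109, 171, 195]), (9, [107, 169, 194]), (12, [108, 171, 195]), (15, [108, 169, 195]), (18, [108, 170, 195]), (21, [55, 90, 107]), (24, [53, 87, 104]), (27, [30, 54, 77]), (30, [44, 83, 119]), (33, [39, 74, 111]), (36, [32, 54, 74]), (39, [93, 137, 158]), (42, [120, 169, 193])]
```

```bash

python3 -m crank '[[[0.6,0.04,0,0,0,0,54],[0.7,0,0,0,0,0,54],[0.7,0,0,0,0,0,54],[0.7,0,0,0,0,0,54],[0.7,0,0,0,0,0,54],[0.29,0,0,0,0,0,54],[0,0,0.4,0,0,0,54],[0,0,0.6,0,0,0,54]]]'
python3 -m crank '[[[0,0,0.6,0,0,0,54],[0,0,0.6,0,0,0,54],[0,0,0.6,0,0,0,54],[0,0,0.5,0,0,0,54],[0,0,0.3,0,0,0,54],[0,0,0.2,0,0,0,54],[0,0,0,0,0,0,54],[0,0,0,0,0,0,54]]]'
python3 plan.py 489 286.3 -3.5 1.771
```

```text
time_s: 27.05
eef_pos: [489.7, 286.4, 75.7]
ee_rot: [0.0, 0.633, 0.774, 0.001]
force: [0.3, -0.7, -1.5]
grip_width: 0.691
grip_force: 32.8
time_s: 27.85
eef_pos: [489.8, 286.6, 6.4]
ee_rot: [0.0, 0.633, 0.774, 0.0]
force: [-0.5, 0.2, 0.4]
grip_width: 0.696
grip_force: 32.8
t 27.85 pos [489.756 286.608   6.354] psi 1.7713177265026112 q6 0.1225410197823866 w 59.42348087936006 gf 32.81847417354584
turn units 0.002275548454885007 shift units(after turn) [-0.006 -0.032  0.394]
```

```bash

python3 -m crank '[[[0,-0.03,0.1,0,0,0,54],[0,0,0.1,0,0,0,54],[0,0,0.08,0,0,0,54],[0,0,0.06,0,0,0,54],[0,0,0.03,0,0,0,54],[0,0,0,0,0,0,54],[0,0,0,0,0,0,54],[0,0,0,0,0,0,54]]]'
python3 plan.py 489 286.3 -3.5 1.771
```

```text
time_s: 28.65
eef_pos: [488.9, 286.4, -3.2]
ee_rot: [0.0, 0.633, 0.774, 0.0]
force: [0.4, 0.6, -0.9]
grip_width: 0.694
grip_force: 32.8
t 28.65 pos [488.858 286.424  -3.223] psi 1.7712717358267431 q6 0.12275657483862809 w 59.25648706198224 gf 32.84526765346527
turn units 0.001946164501860617 shift units(after turn) [-0.006  0.005  0.011]
```

```bash

python3 -m crank '[[[0,0,0,0,0,0,60],[0,0,0,0,0,0,61],[0,0,0,0,0,0,63],[0,0,0,0,0,0,70],[0,0,0,0,0,0,80],[0,0,0,0,0,0,84],[0,0,-0.2,0,0,0,84],[0,0,-0.6,0,0,0,84]]]'
python3 -m crank '[[[0,0,-0.9,0,0,0,84],[0,0,-0.9,0,0,0,84],[0,0,-0.9,0,0,0,84],[0,0,-0.9,0,0,0,84],[-0.5,0,-0.5,0,0,0,84],[-0.9,0,0,0,0,0,84],[-0.9,0,0,0,0,0,84],[-0.9,0,0,0,0,0,84]]]'
python3 plan.py 428.1 -6.8 105 0.235
python3 - <<'E'
from h import *
np.set_printoptions(suppress=True,precision=1)
s=sense();im=capture('wrist');cv2.imwrite('pics/w6.png',im);p=[489,286.3,.2]
xs=np.arange(-48,49,3); ys=np.arange(-36,37,3)
def prof(pts): 
    q=wproj(world(p,pts),s).astype(np.float32); c=cv2.remap(im,q[:,:1].copy(),q[:,1:].copy(),1)[:,0].astype(int); return (c[:,2]-c[:,0]).tolist()
for y in (-10,10): print("x prof z53",y,list(zip(xs.tolist(),prof([[x,y,53] for x in xs]))))
for x in (0,): print("y prof top z83",x,list(zip(ys.tolist(),prof([[x,y,83] for y in ys]))))
for x in (-20,20): print("y prof z75",x,list(zip(ys.tolist(),prof([[x,y,53+22.4] for y in ys]))))
E
```

```text
time_s: 29.45
eef_pos: [488.0, 286.1, 16.1]
ee_rot: [-0.001, 0.633, 0.774, -0.001]
force: [0.2, 0.1, 0.1]
grip_width: 0.985
grip_force: 0.0
time_s: 30.25
eef_pos: [504.6, 206.4, 119.1]
ee_rot: [-0.0, 0.633, 0.774, -0.0]
force: [0.5, -0.6, 0.1]
grip_width: 0.984
grip_force: 0.0
t 30.25 pos [504.622 206.353 119.056] psi 1.771189026747307 q6 -0.02704973863296564 w 84.02761051703267 gf 0.0
turn units 11.002143470866278 shift units(after turn) [-4.962  7.579  0.562]
x prof z53 -10 [(-48, 3), (-45, 2), (-42, 3), (-39, 3), (-36, 2), (-33, 3), (-30, 34), (-27, 78), (-24, 84), (-21, 88), (-18, 93), (-15, 94), (-12, 94), (-9, 94), (-6, 94), (-3, 94), (0, 94), (3, 92), (6, 92), (9, 90), (12, 87), (15, 86), (18, 80), (21, 77), (24, 69), (27, 60), (30, 40), (33, 3), (36, 2), (39, 3), (42, 3), (45, 8), (48, 77)]
x prof z53 10 [(-48, 3), (-45, 3), (-42, 2), (-39, 3), (-36, 3), (-33, 2), (-30, 38), (-27, 80), (-24, 85), (-21, 88), (-18, 92), (-15, 94), (-12, 93), (-9, 94), (-6, 92), (-3, 90), (0, 93), (3, 93), (6, 92), (9, 92), (12, 89), (15, 87), (18, 84), (21, 77), (24, 70), (27, 59), (30, 36), (33, 3), (36, 1), (39, 2), (42, 2), (45, 11), (48, 75)]
y prof top z83 0 [(-36, 74), (-33, 74), (-30, 7), (-27, 2), (-24, 2), (-21, 0), (-18, 61), (-15, 94), (-12, 93), (-9, 92), (-6, 93), (-3, 92), (0, 94), (3, 92), (6, 93), (9, 91), (12, 92), (15, 92), (18, 93), (21, 7), (24, 1), (27, 1), (30, 7), (33, 76), (36, 75)]
y prof z75 -20 [(-36, 74), (-33, 76), (-30, 16), (-27, 1), (-24, 3), (-21, 3), (-18, 60), (-15, 88), (-12, 88), (-9, 86), (-6, 88), (-3, 87), (0, 88), (3, 87), (6, 87), (9, 88), (12, 87), (15, 88), (18, 89), (21, 3), (24, 0), (27, 2), (30, 25), (33, 75), (36, 75)]
y prof z75 20 [(-36, 79), (-33, 79), (-30, 26), (-27, 2), (-24, 3), (-21, 2), (-18, 39), (-15, 73), (-12, 73), (-9, 74), (-6, 73), (-3, 74), (0, 76), (3, 75), (6, 75), (9, 74), (12, 74), (15, 76), (18, 75), (21, 4), (24, 2), (27, 1), (30, 21), (33, 79), (36, 78)]
```

```bash

python3 -m crank '[[[-0.6,-0.6,0,0,0,0,84],[-0.7,-0.7,0,0,0,0,84],[-0.7,-0.7,0,0,0,0,84],[-0.7,-0.7,0,0,0,0,84],[-0.8,-0.7,0,0,0,0,84],[-0.8,-0.5,0,0,0,0,84],[-0.8,-0.4,0,0,0,0,84],[-0.8,0,0,0,0,0,84]]]'
python3 -m crank '[[[0,0,0,0,0,1,84],[0,0,0,0,0,1,84],[0,0,0,0,0,1,84],[0,0,0,0,0,1,84],[0,0,0,0,0,1,84],[0,0,0,0,0,1,84],[0,0,0,0,0,1,84],[0,0,0,0,0,1,84]]]'
python3 -m crank '[[[0,0,0,0,0,1,84],[0,0,0,0,0,1,84],[0,0,0,0,0,1,84],[0,0.4,0,0,0,0,84],[0,0.4,0,0,0,0,84],[0,0.4,0,0,0,0,84],[0,0.4,0,0,0,0,84],[0,0,0,0,0,0,84]]]'
python3 plan.py 428 -6.6 5.7 0.235
```

```text
time_s: 31.1
eef_pos: [427.6, 40.9, 119.2]
ee_rot: [-0.0, 0.633, 0.774, -0.0]
force: [0.1, 2.0, 0.5]
grip_width: 0.982
grip_force: 0.0
time_s: 31.9
eef_pos: [428.4, 41.7, 119.1]
ee_rot: [-0.0, 0.948, 0.318, -0.0]
force: [0.4, 0.3, -0.1]
grip_width: 0.981
grip_force: 0.0
time_s: 32.7
eef_pos: [438.3, 1.8, 119.2]
ee_rot: [0.0, 0.993, 0.117, 0.0]
force: [0.4, 0.6, -0.5]
grip_width: 0.981
grip_force: 0.0
t 32.7 pos [438.333   1.802 119.163] psi 0.23468667721694164 q6 1.071813976988241 w 83.7832423017759 gf 0.0
turn units -0.002244009136816636 shift units(after turn) [-0.48   0.231  4.539]
```

```bash

python3 -m crank '[[[-0.48,0.23,0,0,0,0,84],[0,0,0.5,0,0,0,84],[0,0,0.8,0,0,0,84],[0,0,0.9,0,0,0,84],[0,0,0.9,0,0,0,84],[0,0,0.8,0,0,0,84],[0,0,0.43,0,0,0,84],[0,0,0.2,0,0,0,84]]]'
python3 -m crank '[[[0,0,0,0,0,0,76],[0,0,0,0,0,0,66],[0,0,0,0,0,0,52],[0,0,0,0,0,0,52],[0,0,0,0,0,0,52],[0,0,0,0,0,0,52],[0,0,0,0,0,0,52],[0,0,0,0,0,0,52]]]' 25
python3 plan.py
```

```text
time_s: 33.5
eef_pos: [427.0, -5.2, 5.4]
ee_rot: [-0.0, 0.993, 0.118, -0.001]
force: [1.3, -0.8, 0.7]
grip_width: 0.981
grip_force: 0.0
time_s: 34.3
eef_pos: [428.2, -5.3, 6.8]
ee_rot: [0.0, 0.993, 0.118, 0.001]
force: [-1.0, 0.7, 6.7]
grip_width: 0.676
grip_force: 25.9
t 34.3 pos [428.205  -5.336   6.819] psi 0.23559612648061573 q6 1.0476192340100503 w 57.70900307930949 gf 25.925754010677338
```

```bash

python3 -m crank '[[[0,0,-0.3,0,0,0,52],[0,0,-0.6,0,0,0,52],[0,0,-0.8,0,0,0,52],[0,0,-0.9,0,0,0,52],[0,0,-0.8,0,0,0,52],[0,0.5,0,0,0,0,52],[0,0.9,0,0,0,0,52],[0,0.9,0,0,0,0,52]]]'
python3 -m crank '[[[-0.05,0.95,0,0,0,0,52],[-0.05,0.95,0,0,0,0,52],[-0.05,0.95,0,0,0,0,52],[-0.05,0.95,0,0,0,0,52],[-0.05,0.95,0,0,0,0,52],[-0.05,0.95,0,0,0,0,52],[-0.05,0.95,0,0,0,0,52],[-0.03,0.95,0,0,0,0,52]]]'
python3 -m crank '[[[0,0.9,0,0,0,0,52],[0,0.3,0.2,0,0,0,52],[0,0,0.18,0,0,0,52],[0,0,0,0,0,0,52],[0,0,0,0,0,0,52],[0,0,0,0,0,0,52],[0,0,0,0,0,0,52],[0,0,0,0,0,0,52]]]'
python3 plan.py 611.5 -247.9 82.8 0.235
```

```text
time_s: 35.1
eef_pos: [441.1, -62.2, 90.7]
ee_rot: [0.0, 0.993, 0.118, -0.0]
force: [-0.4, 0.2, -0.4]
grip_width: 0.671
grip_force: 27.4
time_s: 35.9
eef_pos: [475.7, -249.7, 90.2]
ee_rot: [-0.0, 0.993, 0.117, -0.0]
force: [0.4, -0.5, -0.7]
grip_width: 0.67
grip_force: 27.4
time_s: 36.7
eef_pos: [483.3, -277.1, 81.6]
ee_rot: [0.0, 0.993, 0.118, 0.0]
force: [0.1, 0.1, -0.4]
grip_width: 0.673
grip_force: 27.4
t 36.7 pos [ 483.263 -277.128   81.649] psi 0.23574517062652994 q6 0.604076537704597 w 57.45647604488901 gf 27.419491410255432
turn units 0.0053368914896611205 shift units(after turn) [ 5.261  0.057 -0.046]
```

```bash

python3 -m crank '[[[0.3,0.05,-0.05,0,0,0,52],[0.7,0,0,0,0,0,52],[0.8,0,0,0,0,0,52],[0.8,0,0,0,0,0,52],[0.8,0,0,0,0,0,52],[0.8,0,0,0,0,0,52],[0.7,0,0,0,0,0,52],[0.36,0,0,0,0,0,52]]]'
python3 plan.py 611.5 -247.9 66.8 0.235
```

```text
time_s: 37.5
eef_pos: [612.7, -247.1, 82.5]
ee_rot: [-0.0, 0.993, 0.118, 0.0]
force: [-0.8, 0.1, 0.4]
grip_width: 0.675
grip_force: 27.4
t 37.5 pos [ 612.705 -247.109   82.493] psi 0.23642047175015196 q6 0.7739015729922908 w 57.674320392550065 gf 27.419400215148926
turn units 0.010173379525157521 shift units(after turn) [-0.054  0.02   0.628]
```

```bash

python3 -m crank '[[[-0.03,0,0.2,0,0,0,52],[0,0,0.2,0,0,0,52],[0,0,0.14,0,0,0,52],[0,0,0.06,0,0,0,52],[0,0,0,0,0,0,52],[0,0,0,0,0,0,52],[0,0,0,0,0,0,52],[0,0,0,0,0,0,52]]]'
python3 -m crank '[[[0,0,0.03,0,0,0,57],[0,0,0,0,0,0,58],[0,0,0,0,0,0,59],[0,0,0,0,0,0,61],[0,0,0,0,0,0,66],[0,0,0,0,0,0,76],[0,0,0,0,0,0,84],[0,0,0,0,0,0,84]]]'
python3 -m crank '[[[0,0,-0.4,0,0,0,84],[0,0,-0.8,0,0,0,84],[0,0,-0.9,0,0,0,84],[0,0,-0.8,0,0,0,84],[0,0,0,0,0,0,84],[0,0,0,0,0,0,84],[0,0,0,0,0,0,84],[0,0,0,0,0,0,84]]]'
python3 plan.py 356.2 -0.9 100 0.235
```

```text
time_s: 38.3
eef_pos: [610.7, -248.1, 67.9]
ee_rot: [0.0, 0.993, 0.117, 0.0]
force: [0.2, 0.0, -0.9]
grip_width: 0.672
grip_force: 27.4
time_s: 39.1
eef_pos: [610.6, -248.0, 67.0]
ee_rot: [0.0, 0.993, 0.117, 0.0]
force: [-0.4, 0.0, 0.1]
grip_width: 0.987
grip_force: 0.0
time_s: 39.9
eef_pos: [610.2, -247.8, 138.3]
ee_rot: [-0.001, 0.993, 0.117, -0.001]
force: [-0.4, 0.4, -0.5]
grip_width: 0.982
grip_force: 0.0
t 39.9 pos [ 610.219 -247.846  138.328] psi 0.23535202154392448 q6 0.772128852316524 w 83.90400717268199 gf 0.0
turn units 0.0025211685955679056 shift units(after turn) [ -7.581 -11.972   1.533]
```

```bash

python3 -m crank '[[[-0.56,-0.5,0,0,0,0,84],[-0.7,-0.8,0,0,0,0,84],[-0.7,-0.88,0,0,0,0,84],[-0.7,-0.88,0,0,0,0,84],[-0.7,-0.88,0,0,0,0,84],[-0.7,-0.88,0,0,0,0,84],[-0.56,-0.88,0,0,0,0,84],[-0.56,-0.88,0,0,0,0,84]]]'
python3 -m crank '[[[-0.5,-0.9,0,0,0,0,84],[-0.5,-0.9,0,0,0,0,84],[-0.5,-0.9,0,0,0,0,84],[-0.5,-0.9,0,0,0,0,84],[-0.4,-0.9,0,0,0,0,84],[0,-0.89,0,0,0,0,84],[0,0,0.5,0,0,0,84],[0,0,0.5,0,0,0,84]]]'
python3 plan.py 356 -0.7 2 0.235
python3 - <<'E'
from h import *
im=capture("top"); h=cv2.cvtColor(im,cv2.COLOR_BGR2HSV)
g=cv2.imread("pics/top0.png")
d=cv2.absdiff(im,g)[115:215,410:465].max(2); print("rack diff px",[(r+115,int((d[r]>35).sum())) for r in range(100) if (d[r]>35).any()])
E
```

```text
time_s: 40.7
eef_pos: [445.2, -117.5, 139.0]
ee_rot: [-0.0, 0.993, 0.117, -0.0]
force: [0.3, 0.5, 0.5]
grip_width: 0.986
grip_force: 0.0
time_s: 41.5
eef_pos: [356.4, -0.8, 114.1]
ee_rot: [0.0, 0.993, 0.118, 0.0]
force: [-0.1, -0.5, 0.3]
grip_width: 0.986
grip_force: 0.0
t 41.5 pos [356.396  -0.756 114.108] psi 0.2364870486919345 q6 0.9997422972279203 w 84.23491098004729 gf 0.0
turn units 0.010650201747287077 shift units(after turn) [-0.015 -0.006  4.484]
rack diff px [(143, 5), (144, 9), (145, 12), (146, 14), (147, 16), (148, 16), (149, 17), (150, 17), (151, 17), (152, 18), (153, 17), (154, 17), (155, 17), (156, 17), (157, 17), (158, 18), (159, 13), (160, 12), (161, 11), (162, 6), (185, 3), (186, 9), (187, 13), (188, 15), (189, 15), (190, 16), (191, 16), (192, 16), (193, 15), (194, 15), (195, 14), (196, 11), (197, 10), (198, 5)]
```

```bash

python3 -m crank '[[[0,0,0.7,0,0,0,84],[0,0,0.8,0,0,0,84],[0,0,0.8,0,0,0,84],[0,0,0.8,0,0,0,84],[0,0,0.7,0,0,0,84],[0,0,0.4,0,0,0,84],[0,0,0.26,0,0,0,84],[0,0,0,0,0,0,84]]]'
python3 -m crank '[[[0,0,0,0,0,0,70],[0,0,0,0,0,0,58],[0,0,0,0,0,0,46],[0,0,0,0,0,0,46],[0,0,0,0,0,0,46],[0,0,0,0,0,0,46],[0,0,0,0,0,0,46],[0,0,0,0,0,0,46]]]' 25
python3 plan.py
```

```text
time_s: 42.35
eef_pos: [356.2, -1.2, 2.5]
ee_rot: [-0.0, 0.993, 0.117, -0.001]
force: [-0.5, -0.2, -0.1]
grip_width: 0.981
grip_force: 0.0
time_s: 43.15
eef_pos: [356.9, -1.3, 3.5]
ee_rot: [0.0, 0.993, 0.117, 0.0]
force: [-0.8, 1.1, 6.5]
grip_width: 0.6
grip_force: 25.4
t 43.15 pos [356.904  -1.34    3.492] psi 0.23549079475124918 q6 0.9996521164551858 w 51.239826838576 gf 25.431559681892395
```

```bash

python3 -m crank '[[[0,0,-0.3,0,0,0,46],[0,0,-0.6,0,0,0,46],[0,0,-0.8,0,0,0,46],[0,0,-0.9,0,0,0,46],[0,0,-0.9,0,0,0,46],[0.2,0.5,0,0,0,0,46],[0.2,0.9,0,0,0,0,46],[0.2,0.9,0,0,0,0,46]]]'
python3 -m crank '[[[0.2,0.92,0,0,0,0,46],[0.2,0.92,0,0,0,0,46],[0.2,0.92,0,0,0,0,46],[0.2,0.92,0,0,0,0,46],[0.2,0.92,0,0,0,0,46],[0.2,0.92,0,0,0,0,46],[0.2,0.92,0,0,0,0,46],[0.2,0.92,0,0,0,0,46]]]'
python3 -m crank '[[[0.2,0.92,0,0,0,0,46],[0,0.9,0.2,0,0,0,46],[0,0.46,0.16,0,0,0,46],[0,0,0,0,0,0,46],[0,0,0,0,0,0,46],[0,0,0,0,0,0,46],[0,0,0,0,0,0,46],[0,0,0,0,0,0,46]]]'
python3 plan.py 564.3 -258.3 82 0.235
```

```text
time_s: 43.95
eef_pos: [384.9, -54.7, 90.1]
ee_rot: [0.0, 0.993, 0.118, 0.0]
force: [0.5, -0.2, -0.8]
grip_width: 0.603
grip_force: 26.9
time_s: 44.75
eef_pos: [466.4, -224.7, 89.4]
ee_rot: [-0.0, 0.993, 0.117, -0.0]
force: [0.2, -0.1, -0.5]
grip_width: 0.601
grip_force: 26.9
time_s: 45.55
eef_pos: [484.6, -277.1, 81.7]
ee_rot: [0.0, 0.993, 0.118, 0.0]
force: [-0.6, 0.3, -1.4]
grip_width: 0.606
grip_force: 26.9
t 45.55 pos [ 484.57  -277.098   81.721] psi 0.23598624458623804 q6 0.6054413636762278 w 51.71338836673023 gf 26.863659918308258
turn units 0.007063456544883539 shift units(after turn) [ 3.277  0.011 -0.011]
```

```bash

python3 -m crank '[[[0.3,0,0,0,0,0,46],[0.5,0,0,0,0,0,46],[0.6,0,0,0,0,0,46],[0.6,0,0,0,0,0,46],[0.6,0,0,0,0,0,46],[0.4,0,0,0,0,0,46],[0.28,0,0,0,0,0,46],[0,0,0,0,0,0,46]]]'
python3 -m crank '[[[0,0,0.2,0,0,0,46],[0,0,0.2,0,0,0,46],[0,0,0.15,0,0,0,46],[0,0,0.06,0,0,0,46],[0,0,0,0,0,0,46],[0,0,0,0,0,0,46],[0,0,0,0,0,0,46],[0,0,0,0,0,0,46]]]'
python3 plan.py 564.3 -258.3 66
```

```text
time_s: 46.35
eef_pos: [564.9, -258.0, 81.2]
ee_rot: [-0.0, 0.993, 0.118, 0.0]
force: [0.7, -0.0, -0.5]
grip_width: 0.604
grip_force: 26.9
time_s: 47.15
eef_pos: [564.0, -258.6, 66.7]
ee_rot: [0.0, 0.993, 0.117, -0.0]
force: [-2.9, 0.3, 6.0]
grip_width: 0.605
grip_force: 27.5
t 47.15 pos [ 564.001 -258.556   66.679] psi 0.23520726106630005 q6 0.7174322094592691 w 51.639348089651705 gf 27.52010017633438
turn units -0.0 shift units(after turn) [ 0.014 -0.007  0.027]
```

```bash

python3 -m crank '[[[0,0,-0.03,0,0,0,51],[0,0,0,0,0,0,52],[0,0,0,0,0,0,53],[0,0,0,0,0,0,55],[0,0,0,0,0,0,62],[0,0,0,0,0,0,76],[0,0,0,0,0,0,84],[0,0,0,0,0,0,84]]]'
python3 -m crank '[[[0,0,-0.3,0,0,0,84],[0,0,-0.7,0,0,0,84],[0,0,-0.9,0,0,0,84],[0,0,-0.9,0,0,0,84],[-0.5,0,-0.9,0,0,0,84],[-0.9,0,0,0,0,0,84],[-0.9,0,0,0,0,0,84],[-0.9,0,0,0,0,0,84]]]'
python3 -m crank '[[[-0.9,0,0,0,0,0,84],[-0.9,0,0,0,0,0,84],[-0.9,0,0,0,0,0,84],[0,0,0,0,0,0,84],[0,0,0,0,0,0,84],[0,0,0,0,0,0,84],[0,0,0,0,0,0,84],[0,0,0,0,0,0,84]]]'
python3 - <<'E'
from h import *
im=capture("top"); g=cv2.imread("pics/top0.png")
d=cv2.absdiff(im,g)[115:215,400:465].max(2); m=(d>35); print("rack diff px",[(r+115,int(m[r].sum())) for r in range(100) if m[r].any()])
e=cv2.absdiff(im,g)[190:300,200:290].max(2)>35; ys,xs=np.where(e); print("disp diff",xs.mean()+200,ys.mean()+190,e.sum())
b=cv2.absdiff(im,g)[195:297,295:445].max(2)>35; print("tin/bystander diff",b.sum())
E
```

```text
time_s: 47.95
eef_pos: [564.2, -258.4, 66.9]
ee_rot: [-0.0, 0.993, 0.117, -0.0]
force: [-0.2, -1.0, -0.1]
grip_width: 0.985
grip_force: 0.0
time_s: 48.75
eef_pos: [485.7, -277.2, 160.2]
ee_rot: [0.0, 0.993, 0.118, 0.0]
force: [-0.3, -0.2, -0.8]
grip_width: 0.984
grip_force: 0.0
time_s: 49.55
eef_pos: [421.2, -292.6, 159.3]
ee_rot: [-0.0, 0.993, 0.118, -0.0]
force: [0.4, -0.3, -0.3]
grip_width: 0.982
grip_force: 0.0
rack diff px [(143, 3), (144, 8), (145, 11), (146, 13), (147, 14), (148, 16), (149, 16), (150, 16), (151, 17), (152, 16), (153, 16), (154, 17), (155, 17), (156, 18), (157, 21), (158, 21), (159, 16), (160, 11), (161, 10), (162, 6)]
disp diff 224.07486631016042 223.38770053475935 374
tin/bystander diff 0
```

```bash
python3 -c "
from rig import *
print(finish_job())"
```

```text
the job is handed in; nothing more can be done
None
```

The job is handed in at 49.6 s of the 128 s allowed: the wide roll rests on both dispenser rollers, the narrow and medium rolls are back at their old places on the arm, and top-camera pictures from before and after show the glue stick and thread spool unmoved. I did not check the pin case separately, but the arm never went near it, and the hand-in gave no verdict.

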